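# Tip the stones into the weighing bucket and hang it on the load cell

### The job

Weigh the stones picked out of a soil sample: tip the hinged steel tray (the red lever is there to be pressed down for that) so that all three stones slide into the bucket standing under its lip. Then draw the bucket out and hang it by its eye on the peg of the load-cell stand, hanging free and still with all the stones in it and the tray back level. Leave the jar, the flask and the mortar where they are, and never tip the bucket over.

Things in the scene. Friction and masses are not known exactly. Their poses are not given: they have to be found in the camera images.
- tipper: Fixed frame of the tipping tray: blue base plate 130 (x) x 260 (y) x 8 mm, from y = -155 to +105 mm, and uprights up to 125 mm high. Origin on the bench directly below the hinge line. Its +y axis points from the tray over the lip to the bucket; the lever is on its -x side, towards the robot. Yaw varies by 0.3 rad either way, place by 8 to 11 cm.
- tray_hinge (a point): Middle of the tray's hinge line, fixed on the frame at (0, 0, 115 mm) in the tipper's frame; the hinge line runs along the tipper's x axis. Axes as the tipper's.
- tray (a joint): Tip angle of the steel tray, rad: 0 level (rest), 0.95 fully tipped (stop), lip down. Floor 64 mm wide inside, its top 115 mm above the bench, from 125 mm behind the hinge to the open lip 35 mm in front (tipper's +y); walls 22 mm high on the other sides. About 0.3 kg; falls back level by itself in about 2 s. Stones slide off when it is tipped most of the way.
- lever_bar (a point): Centre of the red lever bar (16 mm round, 56 mm long along the tipper's x), rigid with the tray, 105 mm to its -x side. Level: 62 mm in front (+y) of the hinge, 147 mm above the bench. Pressed down it swings on a 70 mm arc about the hinge, to 62 mm in front and 83 mm above the bench at full tip. Takes 3 to 7 N. Only bench below it. The point turns with the tray.
- bucket: Loose metal bucket, 0.25 kg: open box 100 (x) x 85 (y) x 65 mm high, 3 mm walls, origin mid underside. A rigid bail in its x-z plane carries a steel eye and a blue tab (top at 187 mm). It stands on the tipper's base, about 58 mm in front of the hinge, under the lip (underside at 111 mm), which overhangs it by 20 mm: draw it 40 mm or more along the tipper's +y, raised 30 mm at most, before lifting.
- bucket_eye (a point): Centre of the eye of the bucket, 125 mm above its underside: a ring of 8 mm round steel, 30 mm inside and 46 mm outside diameter, its hole running along the bucket's y axis. Axes as the bucket's.
- bucket_tab (a point): Centre of the blue grip tab, 171 mm above the bucket's underside (46 mm above the eye): 30 (x) x 10 (y) x 32 mm (z). Pinch it from above with the fingers closing along the bucket's y axis.
- stone1: Loose brown stone, about 29 mm across and 21 mm high, about 35 g, origin in the middle of its underside; lies on the tray at the start, nearest the lip.
- stone2: Like stone1, lighter, in the middle of the tray at the start.
- stone3: Like stone1, darker, at the rear of the tray at the start.
- stand: Fixed load-cell stand: grey base 150 (x) x 240 (y) x 12 mm, 24 mm post, black load cell 34 (x) x 26 (y) mm on top, top 198 mm above the bench; white display box (to 45 mm high) on the base's +y side. Origin on the bench below the post's axis. A steel peg sticks out level along its -y axis. Yaw varies by 0.5 rad either way, place by 11 cm.
- peg_seat (a point): Where the eye should rest: top of the peg, at (0, -72, 195 mm) in the stand's frame. The peg is 10 mm round, its axis 190 mm above the bench; a hanging bucket's eye centre is 15 mm below this point. Nearer than 56 mm to the post's axis the bucket's wall meets the post. Axes as the stand's.
- peg_tip (a point): Centre of the peg's rounded upturned tip, at (0, -106, 199 mm) in the stand's frame; its top is 204 mm above the bench, 9 mm above the level part, which ends 98 mm from the post's axis. To pass over the tip the eye's centre should be about 194 mm above the bench. Axes as the stand's.
- amber_jar: Bystander: loose amber glass jar, 56 mm across, 50 mm high, origin under its middle. Leave alone.
- flask: Bystander: loose stoppered glass flask, 72 mm across, 98 mm high, origin under its middle. Leave alone.
- mortar: Bystander: loose white ceramic bowl, 84 mm across, 50 mm high, origin under its middle. Leave alone.
Not all that is in view belongs to the job. What is shaped like the stone1 but yellow is not meant.

How it is judged (in metres and radians):
On the way, in this order (a step that is already met when the one before it is completed fails the run):
1. the tray is tipped by more than 0.25 rad while the bucket stands by it (value of joint tray above 0.25 rad and z of bucket in the frame of tipper below 0.05 m), for 0.05 s.
2. all three stones are in the bucket (x of stone1 in the frame of bucket between -0.052 and 0.052 m and y of stone1 in the frame of bucket between -0.045 and 0.045 m and z of stone1 in the frame of bucket between -0.005 and 0.065 m and x of stone2 in the frame of bucket between -0.052 and 0.052 m and y of stone2 in the frame of bucket between -0.045 and 0.045 m and z of stone2 in the frame of bucket between -0.005 and 0.065 m and x of stone3 in the frame of bucket between -0.052 and 0.052 m and y of stone3 in the frame of bucket between -0.045 and 0.045 m and z of stone3 in the frame of bucket between -0.005 and 0.065 m), for 0.2 s.
At the end, for the whole second after the job is handed in: The bucket hangs by its eye on the peg (ring centre within 12 mm sideways of the peg's axis, between the post and the upturned tip, at hanging height), within 0.25 rad of upright, released and moving at less than 0.05 m/s; all three stones are in it; the tray is level again (under 0.08 rad) (all of step 2 and y of bucket_eye in the frame of stand between -0.1 and -0.02 m and x of bucket_eye in the frame of stand between -0.012 and 0.012 m and z of bucket_eye in the frame of stand between 0.172 and 0.195 m and contact force between bucket and stand above 1 N and angle between bucket's own z axis and vertical below 0.25 rad and value of joint tray below 0.08 rad and linear speed of bucket below 0.05 m/s and contact force between bucket and the fingers below 0.1 N); the robot touches nothing.
It fails at once if the bucket is tipped by more than 0.7 rad (angle between bucket's own z axis and vertical above 0.7 rad).
It fails at once if the amber jar is moved by more than 30 mm (distance of amber_jar from where it was at the start of the episode above 0.03 m).
It fails at once if the stoppered flask is moved by more than 30 mm (distance of flask from where it was at the start of the episode above 0.03 m).
It fails at once if the white mortar is moved by more than 30 mm (distance of mortar from where it was at the start of the episode above 0.03 m).
It also fails if it takes over 64 s, if anything falls off the work surface, if the arm or the gripper's body presses on something with over 40 N, if the wrist force passes 120 N, or if a joint passes its speed limit or range.

### The arm

A 6-joint arm with a two-finger parallel gripper is mounted at the origin on the work surface. World frame = base frame: x ahead of the robot, y to its left, z up, the work surface at z = 0. Lengths are in m, angles in degrees, forces in N, time in s.
With the tool pointing down it reaches from about 0.3 to 0.75 m from the base axis. Payload 8.5 kg.
Tool frame: the origin (TCP) lies midway between the tips of the shut fingers; the grasp point (between the pads) lies 19 mm behind it (env.grasp_offset is the distance from the TCP to the grasp point, in m); z points along the fingers, y is the line along which they close (so a half turn about z gives the same grasp; the last joint's range is limited). The gripper opens to 85 mm and grips with 20 to 120 N. Pads are 22 mm wide; open, the fingers measure 114 mm over their backs; the gripper's body (76 mm by 85 mm) begins 54 mm behind the grasp point. The pads swing forward as they close: fully open they stand 13 mm farther back than shut.
Start: joints at [-85.388, 21.807, 74.336, -0, 83.858, -12.336], TCP at [0.16, -0.526, 0.198] pointing down, gripper open.
Joint ranges: [-178.18, 178.18], [-50.72, 133.34], [12.68, 142.11], [-81.47, 261.47], [9.98, 163.14], [-165.26, 165.26]. Speed limits (degrees/s): [136.94, 136.94, 180, 180, 180, 180].

### API

Orientations are given as a 3x3 rotation matrix whose columns are the frame's x, y, z axes.
In Python, from rig import env gives the robot as it stands.
- The arm moves only by the tool servo_tool, never from a script. Its argument "deltas" is text: rows parted by semicolons, each of 7 numbers parted by spaces: the opening, from 0 (shut) to 1 (fully open), then the shift along the tool's x, y, z in mm, then the turn, a rotation vector about the tool's x, y, z in rad. A call has 1 to 8 rows; each row shifts and turns the commanded pose from where the row before left it, along the tool's axes as they then stand; what a row does not reach is not made up. A row lasts 1/12 s, in which the tool goes at most 41.7 mm and 7.16 degrees, less where a joint would pass 70% of its speed; a pose out of reach is approached as far as the arm can. A call is refused whole if a number of a shift passes 41.7 or a number of a turn 0.125, either way. A call with a gripper value outside its range is refused whole. The fingers move at their own pace and stop on an object; "newtons" is the grip in N (left out, the last holds). Time passes only in rows, so rows that do not move let the fingers close. It gives the time, the measured TCP pose, the force, the opening and the grip force at its end, in the units of the state.
- env.observe(): the state, without advancing time (a new reading comes with each control period).
- env.get_image(name): name is "scene" or "top" or "wrist"; returns a dict with "img" (384x512x3 uint8, red, green, blue), "depth" (384x512 float32, m along the optical axis (not along the pixel's ray), 0 where there is no reading), "camera_matrix" (3x3 intrinsics, pixels), "D" ([k1, k2, p1, p2, k3] as OpenCV has them; the pictures are not rectified), "world_to_cam" (4x4, takes a point from world to camera coordinates). Camera axes: x right, y down, z forward; pixel columns grow to the right and rows downward; lengths in m; the calibration is good to about 2 mm. A picture is of the moment at which its call begins.
- env.close_job(): hands the job in; it is judged then, once.
Trained networks look in a picture, given as the dict that the camera call returned (one of the last four; its "shot" number tells which), for a name from the list of things; names that differ only in an ending like _2 or _b are one class to them, and where a whole thing is asked for, a point or a joint stands for the part that bears it (a point fixed in the world has none). Each returns a list of dicts, best first, with "conf" (0 to 1); they miss things now and then, are a little off and sometimes report something else, mostly with a low value. They report only what shows in the picture. A call takes as long as a camera call. They do not tell look-alikes from the thing itself.
- env.spot_in(name, picture): "bbox" ([centre column, centre row, width, height] in pixels, round what is visible of it).
- env.spot_point(name, picture): "uv" ([column, row] in pixels: a listed point, or the origin of a listed thing).
The state is a dict: "time_s": time; "q": joint angles; "qvel": joint speeds; "joint_efforts": joint torques, N m; "position": TCP position; "tool_rot": TCP orientation; "ft_force": force on the tool from outside, world axes, zero at the start; "wrist_torque": the same for the moment, N m; "grip_width": finger opening in m; "gripper_force": force on a finger pad.
Only numpy, scipy, OpenCV 4.12 (cv2) and the standard library are available. Lean on these libraries where they do the work, as an engineer would, in place of code of your own. Each camera call takes 0.05 s, during which the arm holds its last target. There are 200 camera calls.

## Working session

There is one attempt and no reset: what is moved stays moved. The work goes in short steps, Python scripts to look and compute and a tool call to move; the robot and the scene stay as the last step left them, time stands still between calls to the robot, and variables do not carry over. Pictures are saved under pics/ and viewed, at most 10 in all, crops included, and the job is handed in when it is done.

Besides the shell and the picture viewer there is one more tool, called after "Emit:" as a command line: name --argument value ..., lists and objects as JSON in quotes. servo_tool: Moves the arm, as the interface text tells. Its arguments: {"type":"object","properties":{"deltas":{"type":"string"},"newtons":{"type":"number"}},"required":["deltas"]}

```bash
ls; mkdir -p pics
cat > h.py <<'E'
import numpy as np, cv2
from rig import env
def ray(p,uv):
    K=np.array(p["camera_matrix"]);D=np.array(p["D"],float)
    n=cv2.undistortPoints(np.array([[uv]],float),K,D)[0,0]
    T=np.linalg.inv(np.array(p["world_to_cam"]))
    return T[:3,3],T[:3,:3]@np.array([n[0],n[1],1.])
def atz(p,uv,z):
    o,d=ray(p,uv);return o+d*(z-o[2])/d[2]
def cloud(p):
    d=p["depth"];H,W=d.shape
    g=np.stack(np.meshgrid(np.arange(W),np.arange(H)),-1).reshape(-1,1,2).astype(float)
    n=cv2.undistortPoints(g,np.array(p["camera_matrix"]),np.array(p["D"],float))[:,0]
    c=np.c_[n,np.ones(len(n))]*d.reshape(-1,1)
    T=np.linalg.inv(np.array(p["world_to_cam"]))
    return (c@T[:3,:3].T+T[:3,3]).reshape(H,W,3)
E
python3 - <<'E'
from h import *
s=env.observe();print(s["position"],np.round(s["tool_rot"],3).tolist(),s["time_s"])
Z=dict(tipper=0,tray_hinge=.115,lever_bar=.147,bucket=.008,bucket_eye=.133,bucket_tab=.179,stand=0,peg_seat=.195,peg_tip=.199,amber_jar=0,flask=0,mortar=0,stone1=.115,stone2=.115,stone3=.115)
for n in("top","scene"):
    p=env.get_image(n);cv2.imwrite(f"pics/{n}0.png",p["img"][:,:,::-1])
    print(n)
    for k,z in Z.items():
        for r in env.spot_point(k,p)[:2]:
            print(k,round(r["conf"],2),np.round(r["uv"]),np.round(atz(p,r["uv"],z),4))
E
```

```text
pics
[ 0.16030681 -0.52577576  0.19761293] [[0.957, 0.292, -0.0], [0.292, -0.957, 0.001], [0.0, -0.001, -1.0]] 0.0
top
tipper 0.8 [329. 202.] [ 0.6126 -0.1836  0.    ]
tray_hinge 0.6 [340. 192.] [ 0.6178 -0.1921  0.115 ]
tray_hinge 0.22 [344. 192.] [ 0.6164 -0.2036  0.115 ]
lever_bar 0.71 [323. 240.] [ 0.4984 -0.1422  0.147 ]
bucket 0.65 [309. 205.] [ 0.6027 -0.128   0.008 ]
bucket 0.6 [319. 194.] [ 0.6325 -0.1564  0.008 ]
bucket_eye 0.61 [186. 162.] [0.6946 0.1835 0.133 ]
bucket_eye 0.59 [314. 200.] [ 0.5946 -0.125   0.133 ]
bucket_tab 0.78 [320. 195.] [ 0.5975 -0.133   0.179 ]
bucket_tab 0.63 [314. 198.] [ 0.5926 -0.1192  0.179 ]
stand 0.56 [135. 254.] [0.4772 0.3418 0.    ]
peg_seat 0.58 [146. 242.] [0.4936 0.2605 0.195 ]
peg_tip 0.61 [158. 236.] [0.5054 0.2314 0.199 ]
amber_jar 0.65 [259. 280.] [0.407  0.0086 0.    ]
amber_jar 0.41 [137. 253.] [0.4794 0.3374 0.    ]
flask 0.55 [230. 147.] [0.7718 0.0845 0.    ]
mortar 0.58 [187. 161.] [0.7325 0.2028 0.    ]
stone1 0.54 [362. 156.] [ 0.7081 -0.2531  0.115 ]
stone1 0.44 [346. 191.] [ 0.6194 -0.2087  0.115 ]
stone2 0.54 [362. 156.] 
[... 631 characters left out ...]
.1234  0.179 ]
bucket_tab 0.35 [213. 207.] [ 0.6476 -0.1324  0.179 ]
stand 0.7 [349. 162.] [0.4685 0.334  0.    ]
peg_seat 0.69 [344. 116.] [0.4935 0.2646 0.195 ]
peg_tip 0.9 [332. 122.] [0.5052 0.2197 0.199 ]
amber_jar 0.77 [244. 177.] [0.4084 0.0151 0.    ]
flask 0.76 [328. 264.] [0.7601 0.0921 0.    ]
flask 0.55 [189. 223.] [ 0.5167 -0.1747  0.    ]
mortar 0.9 [363. 240.] [0.7323 0.2058 0.    ]
stone1 0.58 [161. 228.] [ 0.605  -0.2396  0.115 ]
stone1 0.54 [170. 314.] [ 0.8005 -0.2638  0.115 ]
stone2 0.58 [161. 228.] [ 0.605  -0.2396  0.115 ]
stone2 0.54 [170. 314.] [ 0.8005 -0.2638  0.115 ]
stone3 0.58 [161. 228.] [ 0.605  -0.2396  0.115 ]
stone3 0.54 [170. 314.] [ 0.8005 -0.2638  0.115 ]
```

View pics/top0.png

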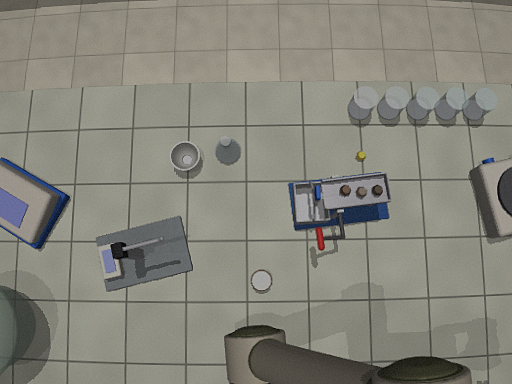

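View pics/scene0.png

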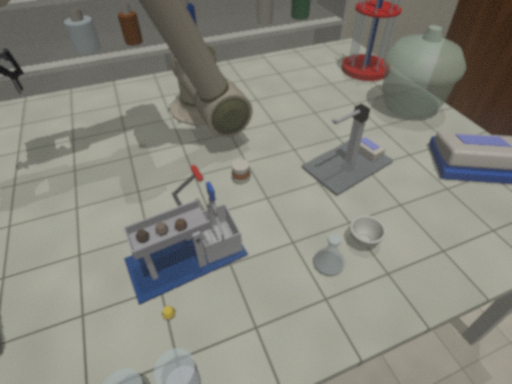

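The top view shows the three stones on the tray at (346,191), (362,192) and (378,190). The yellow look-alike lies on the bench at (362,156), and I'll ignore it. The red lever is at (321,240), the bucket and its blue tab at about (310,200), and the stand at (118,250) with its peg tip at (160,238). Next I'll refine the poses from colour and depth.

Run:
```python
from h import *
for n in("top","scene"):
    p=env.get_image(n);C=cloud(p);im=p["img"].astype(int);hsv=cv2.cvtColor(p["img"],cv2.COLOR_RGB2HSV)
    X,Y,Z=C[...,0],C[...,1],C[...,2]; ok=p["depth"]>0
    rt=(X>.4)&(X<.78)&(Y>-.4)&(Y<0)&ok; rs=(X>.3)&(X<.62)&(Y>.1)&(Y<.5)&ok
    blue=(hsv[...,0]>100)&(hsv[...,0]<130)&(hsv[...,1]>120)
    red=((hsv[...,0]<8)|(hsv[...,0]>172))&(hsv[...,1]>140)&(im[...,0]>80)
    def rect(m,t):
        P=C[m]; 
        if len(P)<8: print(n,t,len(P));return
        r=cv2.minAreaRect(P[:,:2].astype(np.float32)*1000)
        print(n,t,len(P),"rect",np.round(r[0],1),np.round(r[1],1),round(r[2],1),"mean",np.round(P.mean(0),4),"z",np.round(np.percentile(P[:,2],[2,50,98]),3))
        print("   corners",np.round(cv2.boxPoints(r)).tolist())
    rect(rt&blue&(Z<.03),"plate")
    rect(rt&blue&(Z>.14),"tab")
    rect(rt&red&(Z>.1),"lever")
    rect(rt&(Z>.125)&(Z<.147)&~red&~blue&(X>.5),"traywalls")
    rect(rt&(Z>.11)&(Z<.12)&(Y<-.15),"trayfloor")
    rect(rt&(Z>.06)&(Z<.085)&(Y>-.2),"bucketrim")
    rect(rs&(Z>.006)&(Z<.02),"sbase")
    rect(rs&(Z>.178),"head+peg")
    m=rs&(Z>.178)&(Z<.215);P=C[m]
    if len(P): print(np.round(P[np.argsort(P[:,1])][::max(1,len(P)//12)],3).tolist())
    ev=np.array(p["world_to_cam"]);print(n,"cam",np.round(np.linalg.inv(ev)[:3,3],3), p["camera_matrix"][0][0])
    t=p["img"][100:300,80:400] if n=="top" else p["img"][90:310,110:400]
    a=p["img"][140:270,270:400] if n=="top" else p["img"][150:310,110:260]
    b=p["img"][210:300,90:200] if n=="top" else p["img"][90:200,290:400]
    f=lambda q:cv2.resize(q,(390,390),interpolation=cv2.INTER_CUBIC)
    cv2.imwrite(f"pics/{n}crop.png",np.hstack([f(a),f(b)])[:,:,::-1])
```

```text
top plate 955 rect [ 616.1 -208.9] [128.5 257.6] 6.2 mean [ 0.5791 -0.2364  0.0082] z [0.004 0.008 0.013]
   corners [[538.0, -88.0], [566.0, -344.0], [694.0, -330.0], [666.0, -74.0]]
top tab 68 rect [ 601.9 -125.8] [29.5 10. ] 4.0 mean [ 0.6013 -0.1253  0.1935] z [0.182 0.194 0.198]
   corners [[587.0, -122.0], [588.0, -132.0], [617.0, -130.0], [616.0, -120.0]]
top lever 132 rect [ 502.2 -134.3] [51.9 15.2] 6.9 mean [ 0.501  -0.1335  0.1536] z [0.149 0.154 0.158]
   corners [[475.0, -130.0], [477.0, -145.0], [529.0, -139.0], [527.0, -124.0]]
top traywalls 786 rect [ 581.  -218.8] [156.2 192. ] 2.1 mean [ 0.61   -0.2326  0.1342] z [0.125 0.135 0.143]
   corners [[499.0, -126.0], [506.0, -318.0], [663.0, -312.0], [656.0, -120.0]]
top trayfloor 1443 rect [ 581.4 -230.1] [160.5 156.1] 89.0 mean [ 0.6117 -0.2226  0.1151] z [0.111 0.115 0.119]
   corners [[502.0, -309.0], [658.0, -312.0], [661.0, -151.0], [505.0, -149.0]]
top bucketrim 198 rect [ 602.7 -137.2] [100.3 103.6] 2.7 mean [ 0.5955 -0.1187  0.0712] z [0.06  0.072 0.078]
   corners [[550.0, -88.0], [555.0, -191.0], [655.0, -187.0
[... 1861 characters left out ...]
 2223 rect [435.9 295.6] [245.1 265.8] 14.2 mean [0.495  0.2936 0.0125] z [0.008 0.013 0.016]
   corners [[285.0, 395.0], [350.0, 137.0], [587.0, 197.0], [522.0, 454.0]]
scene head+peg 272 rect [491.6 282.6] [ 36.2 123.4] 18.7 mean [0.4866 0.3002 0.1936] z [0.179 0.195 0.203]
   corners [[455.0, 335.0], [494.0, 218.0], [528.0, 230.0], [489.0, 347.0]]
[[0.507, 0.223, 0.203], [0.501, 0.236, 0.193], [0.492, 0.253, 0.196], [0.494, 0.271, 0.189], [0.49, 0.291, 0.191], [0.485, 0.31, 0.189], [0.471, 0.316, 0.191], [0.478, 0.319, 0.198], [0.474, 0.321, 0.198], [0.493, 0.325, 0.181], [0.487, 0.331, 0.2], [0.482, 0.335, 0.199], [0.482, 0.341, 0.198]]
scene cam [ 1.116 -0.22   0.7  ] 350.73251573897176
```

View pics/topcrop.png

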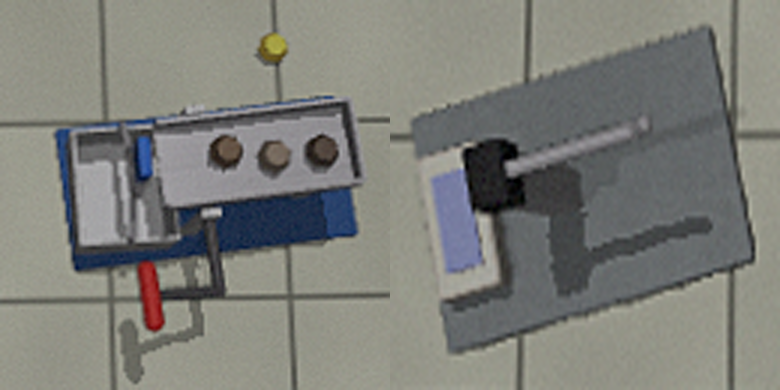

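The lever predicted from the blue plate fit, (502,-134), agrees with the red blob, and the tipper yaw is about 6.3°. The bucket tab is at (602,-126). Next I turn the tool, shut the fingers and move over the lever.

Emit:
servo_tool --deltas "0 0 0 0 0 0 0.094; 0 0 0 0 0 0 0.093; 0 27.3 -25.1 0 0 0 0; 0 27.3 -25.1 0 0 0 0; 0 27.3 -25.1 0 0 0 0; 0 27.3 -25.1 0 0 0 0; 0 27.3 -25.1 0 0 0 0; 0 27.3 -25.1 0 0 0 0"

```text
time_s: 2.37
position: [0.3076, -0.3571, 0.1984]
tool_rot: [[0.994, 0.108, 0.0], [0.108, -0.994, -0.0], [0.0, 0.0, -1.0]]
ft_force: [0.1, -0.6, -0.2]
grip_width: 0.0002
gripper_force: 0.0
```

Emit:
servo_tool --deltas "0 27.3 -25.1 0 0 0 0; 0 27.3 -25.1 0 0 0 0; 0 27.3 -25.1 0 0 0 0; 0 27.3 -25.1 0 0 0 0; 0 27.3 -25.1 0 0 0 0; 0 27.3 -25.1 0 0 0 0; 0 27.3 -25.1 0 0 0 0; 0 27.3 -25.1 0 0 0 0"

```text
time_s: 3.03
position: [0.5031, -0.1336, 0.1984]
tool_rot: [[0.994, 0.109, 0.0], [0.109, -0.994, -0.0], [0.0, 0.0, -1.0]]
ft_force: [-0.2, 0.2, 0.1]
grip_width: -0.0
gripper_force: 0.0
```

Emit:
servo_tool --deltas "0 0 0 20 0 0 0; 0 0 0 19 0 0 0; 0 0 0 8 0 0 0; 0 0 -2 8 0 0 0; 0 0 -2 8 0 0 0; 0 0 -2 8 0 0 0; 0 0 0 8 0 0 0; 0 0 0 8 0 0 0"

```text
time_s: 3.7
position: [0.5017, -0.1288, 0.1115]
tool_rot: [[0.994, 0.108, 0.001], [0.108, -0.994, 0.001], [0.001, -0.001, -1.0]]
ft_force: [-0.2, 4.9, 5.8]
grip_width: 0.0001
gripper_force: 3.1
```

Emit:
servo_tool --deltas "0 0 2 7 0 0 0; 0 0 2 7 0 0 0; 0 0 2 5 0 0 0; 0 0 0 2 0 0 0; 0 0 0 0 0 0 0; 0 0 0 0 0 0 0; 0 0 0 0 0 0 0; 0 0 0 0 0 0 0"

```text
time_s: 4.37
position: [0.5023, -0.1357, 0.0906]
tool_rot: [[0.994, 0.109, 0.001], [0.109, -0.994, -0.001], [0.001, 0.001, -1.0]]
ft_force: [-0.3, -2.8, 2.0]
grip_width: -0.0003
gripper_force: 1.5
```

Run:
```python
from h import *
o=[]
for n,(a,b,c,d) in dict(top=(140,270,270,400),scene=(150,310,110,270)).items():
    p=env.get_image(n);o.append(cv2.resize(p["img"][a:b,c:d],(390,390),interpolation=cv2.INTER_CUBIC))
cv2.imwrite("pics/tip.png",np.hstack(o)[:,:,::-1])
```

```text
(no output)
```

View pics/tip.png

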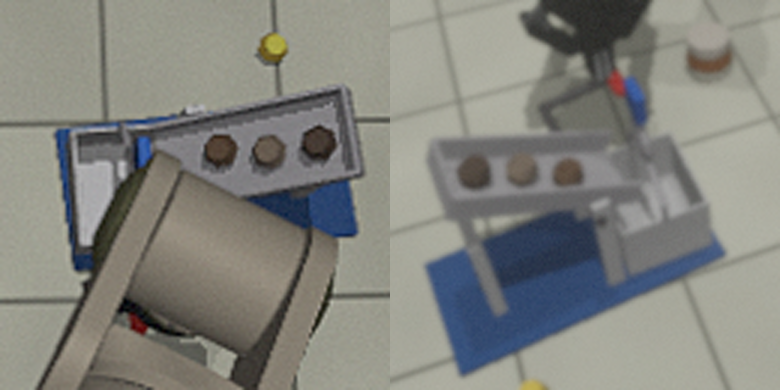

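The view shows the tray only part tipped and the stones still on it, so the finger has probably slipped beside the bar. I'll work out the bar's position from the red pixels.

Run:
```python
from h import *
for n in("top","scene"):
    p=env.get_image(n);C=cloud(p);im=p["img"].astype(int);hsv=cv2.cvtColor(p["img"],cv2.COLOR_RGB2HSV)
    X,Y,Z=C[...,0],C[...,1],C[...,2]
    red=((hsv[...,0]<8)|(hsv[...,0]>172))&(hsv[...,1]>140)&(im[...,0]>60)&(X>.4)&(X<.6)&(Y>-.25)&(Y<-.05)
    print(n,red.sum(),np.round(C[red],3)[::3].tolist())
    if n=="scene":
        m=(X>.57)&(X<.64)&(Y<-.2)&(Y>-.31)&(Z>.1)&(hsv[...,1]<50); P=C[m]
        y=(P[:,:2]-[.6133,-.1841])@[-.11,.994]; A=np.polyfit(y,P[:,2],1); print("slope",A,np.arctan(A[0]),m.sum())
print(np.round(env.observe()["ft_force"],1))
```

```text
top 20 [[0.488, -0.121, 0.123], [0.485, -0.125, 0.128], [0.483, -0.125, 0.129], [0.481, -0.126, 0.124], [0.481, -0.132, 0.126], [0.478, -0.128, 0.123], [0.476, -0.128, 0.123]]
scene 24 [[0.507, -0.122, 0.125], [0.513, -0.126, 0.125], [0.515, -0.127, 0.124], [0.52, -0.121, 0.126], [0.523, -0.124, 0.127], [0.521, -0.126, 0.123], [0.523, -0.127, 0.122], [0.526, -0.126, 0.12]]
slope [-0.35031759  0.13159226] -0.3369577207420205 1127
[-0.6 -3.5  1.1]
```

The finger slid behind the bar because the shut tips are thin along tool y. I'll back off, raise and turn 90°, so that the 22 mm pad width lies across the bar.

Emit:
servo_tool --deltas "0 0 8 0 0 0 0; 0 0 6 0 0 0 0; 0 0 0 -20 0 0 0; 0 0 0 -30 0 0 0; 0 0 0 -35 0 0 0"

```text
time_s: 4.98
position: [0.5027, -0.1492, 0.1747]
tool_rot: [[0.994, 0.108, -0.004], [0.108, -0.994, 0.003], [-0.004, -0.003, -1.0]]
ft_force: [1.3, -0.3, -0.8]
grip_width: -0.0001
gripper_force: 0.0
```

```bash
python3 -c "
from h import *
s=env.observe();print(s['q'],s['position'],s['ft_force'])"
```

```text
[-2.94881977e+01  2.04502880e+01  8.05440919e+01  2.21799256e-02
  7.92709002e+01  5.43020425e+01] [ 0.50272482 -0.14917781  0.17474123] [ 1.33557437 -0.28635752 -0.79353718]
```

Emit:
servo_tool --deltas "0 0 0 0 0 0 -0.121; 0 0 0 0 0 0 -0.121; 0 0 0 0 0 0 -0.121; 0 0 0 0 0 0 -0.121; 0 0 0 0 0 0 -0.121; 0 0 0 0 0 0 -0.121; 0 0 0 0 0 0 -0.121; 0 0 0 0 0 0 -0.121"

```text
time_s: 5.65
position: [0.5035, -0.1495, 0.1748]
tool_rot: [[0.469, 0.883, -0.001], [0.883, -0.469, 0.001], [0.0, -0.001, -1.0]]
ft_force: [0.4, 1.5, 0.2]
grip_width: 0.0004
gripper_force: 0.0
```

Emit:
servo_tool --deltas "0 0 0 0 0 0 -0.121; 0 0 0 0 0 0 -0.121; 0 0 0 0 0 0 -0.121; 0 0 0 0 0 0 -0.121; 0 0 0 0 0 0 -0.121; 0 9 0 0 0 0 0; 0 9 0 0 0 0 0; 0 0 0 0 0 0 0"

```text
time_s: 6.32
position: [0.5012, -0.1296, 0.1751]
tool_rot: [[-0.108, 0.994, -0.001], [0.994, 0.108, 0.001], [0.001, -0.0, -1.0]]
ft_force: [0.3, 0.1, 0.3]
grip_width: -0.0003
gripper_force: 0.0
```

Emit:
servo_tool --deltas "0 0 0 15 0 0 0; 0 0 0 8 0 0 0; 0 1 0 8 0 0 0; 0 1 0 8 0 0 0; 0 1 0 8 0 0 0; 0 0 0 8 0 0 0; 0 0 0 8 0 0 0; 0 0 0 7 0 0 0"

```text
time_s: 6.98
position: [0.5015, -0.1278, 0.1049]
tool_rot: [[-0.111, 0.994, 0.001], [0.994, 0.111, 0.001], [0.001, 0.001, -1.0]]
ft_force: [-0.3, 3.5, 4.2]
grip_width: -0.0002
gripper_force: 2.5
```

Emit:
servo_tool --deltas "0 -2 0 6 0 0 0; 0 -2 0 5 0 0 0; 0 -1 0 3 0 0 0; 0 0 0 0 0 0 0; 0 0 0 0 0 0 0; 0 0 0 0 0 0 0; 0 0 0 0 0 0 0; 0 0 0 0 0 0 0"

```text
time_s: 7.65
position: [0.5019, -0.1337, 0.0915]
tool_rot: [[-0.111, 0.994, 0.0], [0.994, 0.111, -0.001], [-0.001, 0.0, -1.0]]
ft_force: [-0.4, -1.8, 1.7]
grip_width: 0.0
gripper_force: 1.1
```

Run:
```python
from h import *
o=[]
for n,(a,b,c,d) in dict(top=(140,270,270,400),scene=(150,310,110,270)).items():
    p=env.get_image(n);o.append(cv2.resize(p["img"][a:b,c:d],(390,390),interpolation=cv2.INTER_CUBIC))
cv2.imwrite("pics/tip2.png",np.hstack(o)[:,:,::-1])
```

```text
(no output)
```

View pics/tip2.png

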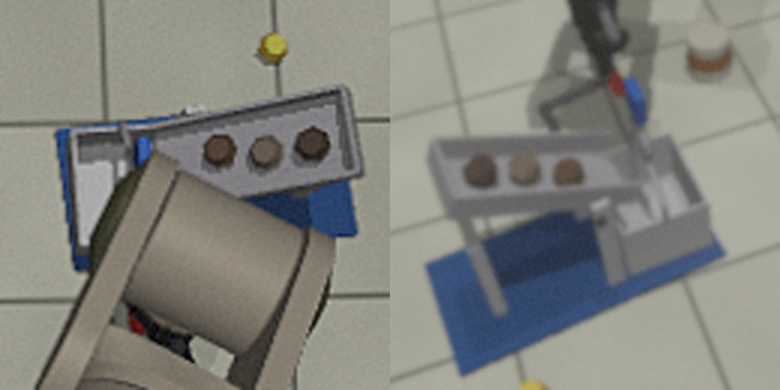

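Run:
```python
from h import *
p=env.get_image("wrist");q=env.get_image("scene")
a=cv2.resize(q["img"][140:260,170:250],(392,588),interpolation=cv2.INTER_CUBIC)
b=cv2.resize(p["img"],(400,300));b=np.vstack([b,np.zeros((288,400,3),np.uint8)])
s=env.observe()["position"]
P=lambda p,w:cv2.projectPoints(np.array([w]),cv2.Rodrigues(np.array(p["world_to_cam"])[:3,:3])[0],np.array(p["world_to_cam"])[:3,3],np.array(p["camera_matrix"]),np.array(p["D"],float))[0][0,0]
for p_ in(q,p): print([np.round(P(p_,np.array(s)+[0,0,d])).tolist() for d in(0,.02,.05)])
cv2.imwrite("pics/w.png",np.hstack([a,b])[:,:,::-1]);print(env.observe()["q"])
```

```text
[[199.0, 190.0], [198.0, 184.0], [196.0, 175.0]]
[[257.0, 218.0], [257.0, 230.0], [258.0, 256.0]]
[-2.79604965e+01  2.48899118e+01  8.88229635e+01 -1.12989915e-02
  6.62585332e+01 -3.43105854e+01]
```

View pics/w.png

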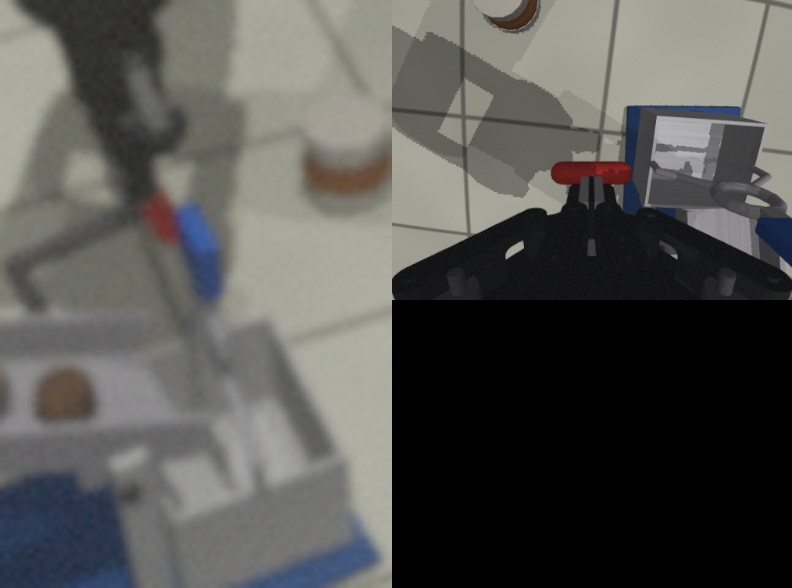

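The wrist view shows the bar at crop (590,172) just ahead of (+y) the shut fingers, so they slipped behind it again. I'll grip the bar lightly instead, on its outer half clear of the link that joins it at the middle, and follow the arc.

Emit:
servo_tool --deltas "0 -7 0 0 0 0 0; 0 -7 0 0 0 0 0; 0 0 0 -30 0 0 0; 0 0 0 -35 0 0 0; 0 0 0 -35 0 0 0.121; 0.5 0 0 0 0 0 0.121; 0.5 0 0 0 0 0 0.121; 0.5 0 0 0 0 0 0.121"

```text
time_s: 8.52
position: [0.5035, -0.1478, 0.1915]
tool_rot: [[0.37, 0.929, 0.001], [0.929, -0.37, -0.0], [0.0, 0.001, -1.0]]
ft_force: [-0.4, 0.3, -0.4]
grip_width: 0.0355
gripper_force: 0.0
```

Emit:
servo_tool --deltas "0.5 0 0 0 0 0 0.121; 0.5 0 0 0 0 0 0.121; 0.5 0 0 0 0 0 0.121; 0.5 0 0 0 0 0 0.121; 0.5 0 0 0 0 0 0.121; 0.5 0 0 0 0 0 0.121; 0.5 0 0 0 0 0 0.121; 0.5 0 0 0 0 0 0.121"

```text
time_s: 9.18
position: [0.5034, -0.1477, 0.1909]
tool_rot: [[0.975, 0.222, -0.0], [0.222, -0.975, 0.0], [-0.0, -0.001, -1.0]]
ft_force: [0.1, 1.3, 0.3]
grip_width: 0.0428
gripper_force: 0.0
```

Emit:
servo_tool --deltas "0.5 0 0 0 0 0 0.121; 0.5 0 0 0 0 0 0; 0.5 0 0 0 0 0 0; 0.5 0 0 0 0 0 0; 0.5 0 0 0 0 0 0; 0.5 0 0 0 0 0 0"

```text
time_s: 9.68
position: [0.5034, -0.1473, 0.1912]
tool_rot: [[0.994, 0.11, -0.0], [0.11, -0.994, 0.0], [-0.0, -0.0, -1.0]]
ft_force: [-0.1, 0.5, -0.1]
grip_width: 0.0426
gripper_force: 0.0
```

```bash
cat >> h.py <<'E'
def delta(target,grasp=False):
    s=env.observe();R=np.array(s["tool_rot"]);p=np.array(s["position"])
    d=R.T@(np.array(target)-p);print("tool shift mm",np.round(d*1000,1));return d
E
python3 - <<'E'
from h import *
p=env.get_image("top");C=cloud(p);im=p["img"].astype(int);hsv=cv2.cvtColor(p["img"],cv2.COLOR_RGB2HSV)
q=env.get_image("scene");Cq=cloud(q);hq=cv2.cvtColor(q["img"],cv2.COLOR_RGB2HSV)
for C,h in((C,hsv),(Cq,hq)):
    X,Y,Z=C[...,0],C[...,1],C[...,2]
    red=((h[...,0]<8)|(h[...,0]>172))&(h[...,1]>140)&(X>.4)&(X<.6)&(Y>-.25)&(Y<-.05)
    print(red.sum(),np.round(C[red].mean(0),4),np.round(np.percentile(C[red],[3,97],axis=0),3).tolist())
delta([.4852,-.1359,.128]);print(env.observe()["grip_width"])
E
```

```text
36 [ 0.4849 -0.1366  0.154 ] [[0.477, -0.141, 0.15], [0.495, -0.131, 0.157]]
61 [ 0.5105 -0.1324  0.1539] [[0.489, -0.137, 0.149], [0.527, -0.127, 0.157]]
tool shift mm [-16.9 -13.3  63.2]
0.042475507803668246
```

Emit:
servo_tool --deltas "0.5 -17 -13 0 0 0 0; 0.5 0 0 20 0 0 0; 0.5 0 0 22 0 0 0; 0.5 0 0 21 0 0 0; 0 0 0 0 0 0 0; 0 0 0 0 0 0 0; 0 0 0 0 0 0 0; 0 0 0 0 0 0 0" --newtons 25

```text
time_s: 10.45
position: [0.4858, -0.1365, 0.1296]
tool_rot: [[0.994, 0.109, 0.002], [0.109, -0.994, -0.001], [0.002, 0.001, -1.0]]
ft_force: [0.5, -0.9, 0.9]
grip_width: 0.0005
gripper_force: 0.0
```

Run:
```python
from h import *
p=env.get_image("wrist");q=env.get_image("scene")
a=cv2.resize(q["img"][150:250,150:250],(392,392),interpolation=cv2.INTER_CUBIC)
b=cv2.resize(p["img"],(400,300));b=np.vstack([b,np.zeros((92,400,3),np.uint8)])
cv2.imwrite("pics/w2.png",np.hstack([a,b])[:,:,::-1]);print(env.observe()["grip_width"])
C=cloud(p);h=cv2.cvtColor(p["img"],cv2.COLOR_RGB2HSV);red=((h[...,0]<8)|(h[...,0]>172))&(h[...,1]>140)&(p["depth"]>0)&(p["depth"]<.5)
r=C[red];print(len(r),np.round(np.percentile(r,[3,50,97],axis=0),3).tolist())
C=cloud(q);h=cv2.cvtColor(q["img"],cv2.COLOR_RGB2HSV);X,Y,Z=C[...,0],C[...,1],C[...,2]
red=((h[...,0]<8)|(h[...,0]>172))&(h[...,1]>140)&(X>.4)&(X<.6)&(Y>-.25)&(Y<-.05)
r=C[red];print(len(r),np.round(np.percentile(r,[3,50,97],axis=0),3).tolist())
```

```text
0.00011618005478971578
1957 [[0.491, -0.14, 0.149], [0.509, -0.132, 0.153], [0.527, -0.125, 0.155]]
55 [[0.492, -0.137, 0.15], [0.513, -0.133, 0.154], [0.527, -0.127, 0.156]]
```

View pics/w2.png

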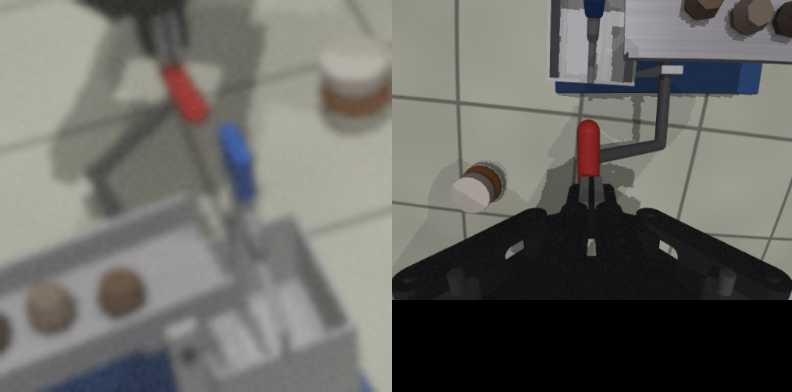

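Run:
```python
from h import *
p=env.get_image("wrist");C=cloud(p);d=p["depth"]
s=env.observe();R=np.array(s["tool_rot"]);t=np.array(s["position"])
L=(C-t)@R*1000
np.set_printoptions(linewidth=200,suppress=True)
for r in range(190,300,8):
    print(r,[f"{L[r,c,0]:.0f},{L[r,c,1]:.0f},{L[r,c,2]:.0f}|{'R' if p['img'][r,c,0]>p['img'][r,c,1]+50 else ''}" for c in range(226,292,6)])
```

```text
190 ['-19,-30,129|', '-19,-23,129|', '24,-8,-22|R', '25,-5,-26|R', '25,-2,-26|R', '25,1,-25|R', '24,4,-24|R', '-20,15,130|', '20,12,-9|', '20,15,-10|', '19,19,-7|']
198 ['-28,-30,130|', '-28,-24,130|', '19,-8,-23|R', '20,-5,-25|R', '20,-2,-26|R', '20,1,-25|R', '20,5,-23|R', '17,8,-16|', '17,11,-16|', '16,15,-13|', '16,19,-11|']
206 ['-37,-30,129|', '-37,-24,129|', '15,-8,-22|R', '16,-5,-25|R', '16,-2,-25|R', '15,1,-24|R', '15,5,-24|R', '13,8,-17|', '12,12,-13|', '-37,28,130|', '-37,34,130|']
214 ['-46,-30,128|', '-46,-24,130|', '10,-9,-21|R', '11,-5,-25|R', '12,-2,-26|R', '11,1,-26|R', '10,5,-23|R', '-46,15,128|', '-47,22,131|', '-46,28,129|', '-46,34,128|']
222 ['-56,-31,129|', '-56,-24,131|', '5,-9,-22|', '6,-5,-24|R', '7,-2,-26|R', '7,1,-25|R', '5,5,-22|R', '-56,15,130|', '-55,22,128|', '-56,28,130|', '-56,35,129|']
230 ['-65,-31,130|', '-65,-24,130|', '0,-9,-21|', '10,-4,-43|', '10,-2,-43|', '10,1,-43|', '10,4,-43|', '10,7,-43|', '-65,22,128|', '-65,29,129|', '-65,35,128|']
238 ['-75,-31,130|', '5,-10,-43|', '6,-7,-43|', '9,-4,-51|', '9,-1,-51|', '9,1,-51|', '10,4,-52|', '10,7,-5
[... 417 characters left out ...]
', '8,1,-71|', '11,3,-76|', '11,6,-76|', '12,8,-78|', '13,10,-79|', '11,12,-75|']
270 ['11,-10,-81|', '11,-7,-81|', '11,-5,-81|', '11,-3,-81|', '6,-1,-72|', '4,1,-70|', '11,3,-81|', '11,5,-81|', '11,8,-81|', '11,10,-81|', '11,12,-82|']
278 ['11,-9,-87|', '10,-7,-86|', '11,-5,-86|', '10,-3,-86|', '6,-1,-79|', '1,1,-70|', '10,3,-85|', '11,5,-87|', '11,7,-86|', '11,9,-86|', '11,11,-87|']
286 ['11,-9,-92|', '11,-7,-91|', '11,-5,-91|', '11,-3,-91|', '3,-1,-79|', '67,1,-176|', '7,3,-85|', '10,5,-90|', '11,7,-91|', '11,9,-92|', '11,11,-91|']
294 ['15,-8,-102|', '16,-6,-102|', '16,-4,-103|', '11,-3,-95|', '-1,-1,-78|', '-6,1,-71|', '1,3,-82|', '14,5,-100|', '15,6,-102|', '15,8,-102|', '15,10,-102|']
```

In the tool frame the bar sits inside the shut pads, so the pads don't bear on it. What bears on it is the finger shoulder, about 43 mm behind the TCP, which also explains the partial tip at TCP z = 0.091. So I'll press deeper, to TCP z of about 0.048, moving slowly and following the arc.

Emit:
servo_tool --deltas "0 0 0 9 0 0 0; 0 0 -1 9 0 0 0; 0 0 -3 7 0 0 0; 0 0 -2 7 0 0 0; 0 0 -2 7 0 0 0; 0 0 -1 7 0 0 0; 0 0 0 6 0 0 0; 0 0 0 0 0 0 0"

```text
time_s: 11.27
position: [0.4834, -0.1268, 0.0748]
tool_rot: [[0.994, 0.108, -0.002], [0.109, -0.994, 0.001], [-0.002, -0.002, -1.0]]
ft_force: [0.5, -0.7, 1.2]
grip_width: 0.0001
gripper_force: 0.6
```

```bash
cat > tilt.py <<'E'
from h import *
q=env.get_image("scene");C=cloud(q);h=cv2.cvtColor(q["img"],cv2.COLOR_RGB2HSV);X,Y,Z=C[...,0],C[...,1],C[...,2]
m=(X>.585)&(X<.64)&(Y<-.2)&(Y>-.3)&(Z>.1)&(h[...,1]<50)
A=np.polyfit((C[m][:,:2]-[.6133,-.1841])@[-.11,.994],C[m][:,2],1);print("tilt",-np.arctan(A[0]))
red=((h[...,0]<8)|(h[...,0]>172))&(h[...,1]>140)&(X>.4)&(X<.6)&(Y>-.25)&(Y<-.05)
r=C[red];print(len(r),np.round(np.percentile(r,[3,50,97],axis=0),3).tolist(),env.observe()["ft_force"])
E
python3 tilt.py
```

```text
tilt 0.11216414903686817
53 [[0.496, -0.131, 0.103], [0.514, -0.126, 0.108], [0.527, -0.121, 0.109]] [-0.25234865  1.62481706  1.6041732 ]
```

The bar is going down (top now at 0.108), so this works. I'll continue.

Emit:
servo_tool --deltas "0 0 1 5 0 0 0; 0 0 2 5 0 0 0; 0 0 2 5 0 0 0; 0 0 1 4 0 0 0; 0 0 1 3 0 0 0; 0 0 0 2 0 0 0; 0 0 0 0 0 0 0; 0 0 0 0 0 0 0"

```text
time_s: 11.98
position: [0.4851, -0.1336, 0.0565]
tool_rot: [[0.994, 0.109, 0.003], [0.109, -0.994, -0.001], [0.003, 0.001, -1.0]]
ft_force: [-14.7, 12.2, 52.1]
grip_width: -0.0001
gripper_force: 26.9
```

```bash
python3 tilt.py;python3 - <<'E'
from h import *
o=[]
for n,(a,b,c,d) in dict(top=(140,270,270,400),scene=(150,310,110,270)).items():
    p=env.get_image(n);o.append(cv2.resize(p["img"][a:b,c:d],(390,390),interpolation=cv2.INTER_CUBIC))
cv2.imwrite("pics/tip3.png",np.hstack(o)[:,:,::-1])
E
```

```text
tilt -0.6485732056412395
46 [[0.5, -0.136, 0.084], [0.518, -0.131, 0.09], [0.528, -0.126, 0.092]] [-15.12237874  11.98655338  51.929743  ]
```

View pics/tip3.png

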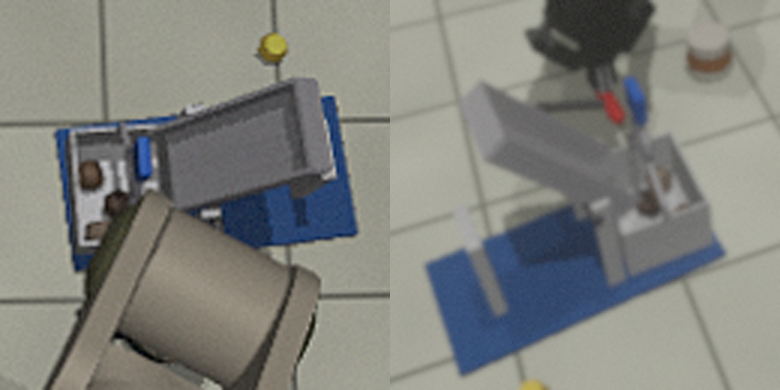

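All three stones are in the bucket, visible in the top crop at (90,175), (117,205) and (95,232). I'll release upward, open the fingers and measure the tab again.

Emit:
servo_tool --deltas "0 0 0 -8 0 0 0; 0 0 -2 -12 0 0 0; 0 0 -2 -15 0 0 0; 0 0 0 -20 0 0 0; 0 0 0 -25 0 0 0; 0 0 0 -35 0 0 0; 0.5 0 0 -35 0 0 0; 0.5 0 0 -20 0 0 0"

```text
time_s: 12.8
position: [0.4851, -0.1307, 0.2254]
tool_rot: [[0.994, 0.108, 0.004], [0.108, -0.994, -0.002], [0.003, 0.003, -1.0]]
ft_force: [0.5, 0.8, 0.5]
grip_width: 0.0231
gripper_force: 0.0
```

Emit:
servo_tool --deltas "0.5 0 0 -3 0 0 0; 0.5 0 0 0 0 0 0; 0.5 0 0 0 0 0 0; 0.5 0 0 0 0 0 0; 0.5 0 0 0 0 0 0; 0.5 0 0 0 0 0 0; 0.5 0 0 0 0 0 0; 0.5 0 0 0 0 0 0"

```text
time_s: 13.47
position: [0.4844, -0.1301, 0.2249]
tool_rot: [[0.994, 0.109, -0.001], [0.109, -0.994, 0.0], [-0.001, -0.0, -1.0]]
ft_force: [0.5, 0.6, 0.3]
grip_width: 0.0425
gripper_force: 0.0
```

```bash
python3 tilt.py
python3 - <<'E'
from h import *
print(env.observe()["time_s"],env.observe()["position"],env.observe()["ft_force"])
for n in("top","scene","wrist"):
    p=env.get_image(n);C=cloud(p);hsv=cv2.cvtColor(p["img"],cv2.COLOR_RGB2HSV)
    X,Y,Z=C[...,0],C[...,1],C[...,2]
    m=(hsv[...,0]>100)&(hsv[...,0]<130)&(hsv[...,1]>120)&(Z>.185)&(Z<.21)&(p["depth"]>0)&(X>.55)&(X<.66)&(Y<-.08)&(Y>-.18)
    if m.sum()>5:
        r=cv2.minAreaRect(C[m][:,:2].astype(np.float32)*1000);print(n,m.sum(),np.round(r[0],1),np.round(r[1],1),round(r[2],1),C[m][:,2].mean())
    # stand base: grey, lower sat than floor
    if n=="top":
        rs=(X>.33)&(X<.62)&(Y>.12)&(Y<.5)&(Z>.0)&(Z<.025); g=hsv[...,2]
        print("V base",np.percentile(g[rs],[10,50,90]))
        mk=(rs&(g<135)).astype(np.uint8);mk=cv2.morphologyEx(mk,cv2.MORPH_OPEN,np.ones((3,3)))
        k,l,st,_=cv2.connectedComponentsWithStats(mk);i=1+np.argmax(st[1:,4]);P=C[l==i]
        r=cv2.minAreaRect(P[:,:2].astype(np.float32)*1000);print("base",len(P),np.round(r[0],1),np.round(r[1],1),r[2],np.round(cv2.boxPoints(r)).tolist())
    hp=(X>.38)&(X<.6)&(Y>.15)&(Y<.4)&(Z>.183)&(Z<.215)&(p["depth"]>0)
    dark=hsv[...,2]<60; 
    if n!="wrist":
        P=C[hp&dark];print("cell",len(P),np.round(cv2.minAreaRect(P[P[:,2]>.193][:,:2].astype(np.float32)*1000),1) if 0 else [np.round(v,1) for v in cv2.minAreaRect(P[P[:,2]>.194][:,:2].astype(np.float32)*1000)])
        P=C[hp&~dark&(Y<.3)];v=np.polyfit(P[:,1],P[:,0],1);print("peg",len(P),v,np.degrees(np.arctan(-v[0])),"x at y=.25,.30",np.polyval(v,[.25,.3]),P[:,1].min())
E
```

```text
tilt 0.03948997985088632
61 [[0.489, -0.137, 0.15], [0.513, -0.132, 0.154], [0.528, -0.126, 0.156]] [ 0.56332173  0.39476051 -0.44319852]
13.5167 [ 0.48441389 -0.1301556   0.22500673] [ 0.56332173  0.39476051 -0.44319852]
top 52 [ 602.9 -125.6] [27.1  9.7] 1.5 0.19424442394277583
V base [ 96. 146. 157.]
base 3809 [479.1 318.6] [155.  244.3] 13.900249481201172 [[375.0, 418.0], [433.0, 181.0], [584.0, 219.0], [525.0, 456.0]]
cell 187 [array([475.3, 326.6]), array([34.8, 24.6]), np.float64(13.3)]
peg 163 [-0.26007323  0.55996197] 14.57814641620847 x at y=.25,.30 [0.49494366 0.48194   ] 0.22059248156018763
scene 39 [ 605.4 -125.6] [ 6.9 24. ] 87.3 0.1942382465882135
cell 47 [array([483.7, 324.9]), array([20.6, 16.6]), np.float64(18.4)]
peg 98 [-0.24191464  0.55791101] 13.599414208678517 x at y=.25,.30 [0.49743235 0.48533662] 0.2214847668182062
wrist 772 [ 601.6 -126.2] [29.5  9.7] 3.4 0.19457368378737908
```

The tray is level again. The tab is at (602,-126) with yaw 3.4°. The stand's post axis is at (475.5,326.5) with yaw 13.9°, so the seat is at about (493,257). Now I pinch the tab.

Emit:
servo_tool --deltas "0.5 0 0 0 0 0 0.05; 0.5 29 0 0 0 0 0; 0.5 29 1 0 0 0 0; 0.5 30 1 0 0 0 0; 0.5 29.5 1 0 0 0 0; 0.5 0 0 20 0 0 0; 0.5 0 0 22 0 0 0; 0.5 0 0 15 0 0 0"

```text
time_s: 14.33
position: [0.6018, -0.1259, 0.166]
tool_rot: [[0.998, 0.059, -0.002], [0.059, -0.998, 0.001], [-0.002, -0.001, -1.0]]
ft_force: [0.1, -0.1, 0.2]
grip_width: 0.0426
gripper_force: 0.0
```

Emit:
servo_tool --deltas "0.5 0 0 7 0 0 0; 0.5 0 0 0 0 0 0; 0 0 0 0 0 0 0; 0 0 0 0 0 0 0; 0 0 0 0 0 0 0; 0 0 0 0 0 0 0; 0 0 0 0 0 0 0" --newtons 60

```text
time_s: 14.92
position: [0.6022, -0.1264, 0.162]
tool_rot: [[0.998, 0.059, 0.001], [0.059, -0.998, -0.001], [0.001, 0.001, -1.0]]
ft_force: [-0.2, 0.5, 2.8]
grip_width: -0.0003
gripper_force: 1.1
```

The fingers shut empty again with a light push on the tab's top (0.195). The press data agree: the real fingertips sit about 35 mm behind the reported TCP. I'll correct for that by reopening and going 35 mm lower.

Emit:
servo_tool --deltas "0 0 0 -10 0 0 0; 0.5 0 0 0 0 0 0; 0.5 0 0 0 0 0 0; 0.5 0 0 0 0 0 0; 0.5 0 0 15 0 0 0; 0.5 0 0 15 0 0 0; 0.5 0 0 15 0 0 0; 0.5 0 0 0 0 0 0"

```text
time_s: 15.58
position: [0.6005, -0.1257, 0.1232]
tool_rot: [[0.998, 0.059, -0.005], [0.059, -0.998, 0.002], [-0.005, -0.003, -1.0]]
ft_force: [-1.0, 0.8, -0.6]
grip_width: 0.0425
gripper_force: 0.0
```

Emit:
servo_tool --deltas "0 0 0 0 0 0 0; 0 0 0 0 0 0 0; 0 0 0 0 0 0 0; 0 0 0 0 0 0 0; 0 0 0 0 0 0 0" --newtons 60

```text
time_s: 16.0
position: [0.6023, -0.1263, 0.1272]
tool_rot: [[0.998, 0.059, 0.002], [0.059, -0.998, -0.001], [0.002, 0.001, -1.0]]
ft_force: [-1.8, 0.4, 3.8]
grip_width: 0.0094
gripper_force: 60.1
```

Emit:
servo_tool --deltas "0 0 0 -6 0 0 0; 0 0 0 -6 0 0 0; 0 -0.5 -10 0 0 0 0; 0 -1 -15 0 0 0 0; 0 -1 -15 0 0 0 0; 0 -1 -15 0 0 0 0; 0 -1 -15 0 0 0 0; 0 -0.5 -10 0 0 0 0"

```text
time_s: 16.67
position: [0.5917, -0.044, 0.1382]
tool_rot: [[0.998, 0.06, -0.0], [0.06, -0.998, 0.001], [-0.0, -0.001, -1.0]]
ft_force: [0.3, -0.6, -3.3]
grip_width: 0.009
gripper_force: 59.1
```

Emit:
servo_tool --deltas "0 0 0 -12 0 0 0; 0 0 0 -20 0 0 0; 0 0 0 -20 0 0 0; 0 0 0 -15 0 0 0; 0 0 0 0 0 0 0"

```text
time_s: 17.08
position: [0.5934, -0.0462, 0.2085]
tool_rot: [[0.998, 0.059, 0.006], [0.059, -0.998, -0.002], [0.006, 0.002, -1.0]]
ft_force: [-0.6, -0.7, -2.8]
grip_width: 0.0091
gripper_force: 59.1
```

Run:
```python
from h import *
s=env.observe();print(s["position"],s["ft_force"],s["grip_width"],s["wrist_torque"])
for n in("scene","wrist"):
    p=env.get_image(n)
    for k in("bucket_eye","bucket_tab","bucket"):
        for r in env.spot_point(k,p)[:1]: print(n,k,r["conf"],r["uv"],np.round(atz(p,r["uv"],dict(bucket_eye=s["position"][2]+.006,bucket_tab=s["position"][2]+.052,bucket=s["position"][2]-.119)[k]),3))
    C=cloud(p);X,Y,Z=C[...,0],C[...,1],C[...,2]
    cv2.imwrite(f"pics/lift_{n}.png",p["img"][:,:,::-1])
a=cv2.resize(cv2.imread("pics/lift_scene.png")[120:300,150:300],(400,480));b=cv2.resize(cv2.imread("pics/lift_wrist.png"),(400,300))
cv2.imwrite("pics/lift.png",np.hstack([a,np.vstack([b,np.zeros((180,400,3),np.uint8)])]))
```

```text
[ 0.59340001 -0.04619783  0.20847843] [-0.56896504 -0.74322105 -2.82957017] 0.009086169813008391 [-0.02186006 -0.03355156  0.01170763]
scene bucket_eye 0.87 [246.6, 163.8] [ 0.59  -0.038  0.214]
scene bucket_tab 0.88 [243.7, 149.5] [ 0.597 -0.045  0.26 ]
scene bucket 0.9 [244.1, 205.2] [ 0.59  -0.048  0.089]
wrist bucket_eye 0.87 [255.8, 220.2] [ 0.594 -0.047  0.214]
wrist bucket_tab 0.64 [254.5, 256.6] [ 0.595 -0.047  0.26 ]
wrist bucket 0.61 [254.0, 178.4] [ 0.588 -0.046  0.089]
```

View pics/lift.png

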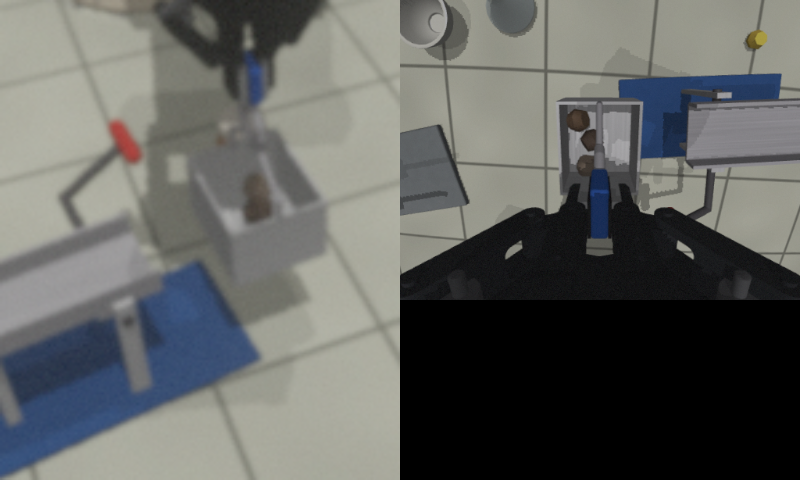

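The bucket hangs upright in the grip with all three stones in it, visible in the wrist view at (578,120), (590,140) and (585,165). I'll align it with the stand's yaw and carry it in front of the peg.

Emit:
servo_tool --deltas "0 0 0 0 0 0 -0.092; 0 0 0 0 0 0 -0.091; 0 -1.5 -12 0 0 0 0; 0 -2.5 -25 0 0 0 0; 0 -2.6 -27 0 0 0 0; 0 -2.6 -27 0 0 0 0; 0 -2.6 -27 0 0 0 0; 0 -2.6 -27 0 0 0 0"

```text
time_s: 18.15
position: [0.5424, 0.0924, 0.2051]
tool_rot: [[0.972, 0.237, -0.0], [0.237, -0.972, 0.0], [-0.0, -0.0, -1.0]]
ft_force: [-0.0, -1.1, -3.2]
grip_width: 0.0097
gripper_force: 59.1
```

Emit:
servo_tool --deltas "0 -2.6 -27 0 0 0 0; 0 -2.6 -25 0 0 0 0; 0 -2.5 -20 0 0 0 0; 0 -2.3 -13 0 0 0 0; 0 0 0 10 0 0 0; 0 0 0 10 0 0 0; 0 0 0 0 0 0 0; 0 0 0 0 0 0 0"

```text
time_s: 18.82
position: [0.5131, 0.1708, 0.185]
tool_rot: [[0.971, 0.238, -0.001], [0.238, -0.971, -0.0], [-0.001, -0.0, -1.0]]
ft_force: [0.5, -0.4, -3.6]
grip_width: 0.009
gripper_force: 59.1
```

Run:
```python
from h import *
s=env.observe();print(s["position"],s["ft_force"],np.round(s["tool_rot"],3).tolist());R=np.array(s["tool_rot"]);t=np.array(s["position"])
for n in("wrist","top","scene"):
    p=env.get_image(n);z=s["position"][2]
    for k,zz in dict(bucket_eye=z+.006,peg_tip=.199,peg_seat=.195).items():
        for r in env.spot_point(k,p)[:1]:
            w=atz(p,r["uv"],zz);print(n,k,round(r["conf"],2),np.round(w,4),"tool",np.round((w-t)@R*1000,1))
    C=cloud(p);hsv=cv2.cvtColor(p["img"],cv2.COLOR_RGB2HSV);X,Y,Z=C[...,0],C[...,1],C[...,2]
    hp=(X>.45)&(X<.54)&(Y>.205)&(Y<.3)&(Z>.183)&(Z<.215)&(p["depth"]>0)&(hsv[...,2]>60)
    P=C[hp]
    if len(P)>10:
        v=np.polyfit(P[:,1],P[:,0],1);print(n,"peg",len(P),np.degrees(np.arctan(-v[0])),np.polyval(v,[.22,.257]),P[:,1].min(),"ztop",np.percentile(P[:,2],[50,97]))
```

```text
[0.5131218  0.17076715 0.18502702] [ 0.54706108 -0.39905594 -3.56146104] [[0.971, 0.238, -0.001], [0.238, -0.971, -0.0], [-0.001, -0.0, -1.0]]
wrist bucket_eye 0.87 [0.5134 0.1716 0.191 ] tool [ 0.5 -0.7 -6. ]
wrist peg_tip 0.85 [0.5008 0.2258 0.199 ] tool [  1.1 -56.4 -14. ]
wrist peg_seat 0.75 [0.5365 0.1802 0.195 ] tool [ 24.9  -3.6 -10. ]
wrist peg 2031 14.26919615977799 [0.50315037 0.49374037] 0.22011466156959175 ztop [0.19429027 0.20307971]
top bucket_eye 0.89 [0.5129 0.1675 0.191 ] tool [-1.   3.1 -6. ]
top peg_tip 0.88 [0.5045 0.2253 0.199 ] tool [  4.6 -55.  -14. ]
top peg_seat 0.96 [0.4902 0.2653 0.195 ] tool [  0.3 -97.2 -10. ]
top peg 25 11.36576694050391 [0.4970954 0.4896579] 0.2387724325002905 ztop [0.19341518 0.19706864]
scene bucket_eye 0.95 [0.5104 0.1819 0.191 ] tool [ -0.  -11.5  -6. ]
scene peg_tip 0.76 [0.5148 0.2192 0.199 ] tool [ 13.2 -46.6 -14. ]
scene peg_seat 0.77 [0.4853 0.2759 0.195 ] tool [  -1.9 -108.8  -10. ]
scene peg 100 13.837357634861226 [0.50480424 0.49569058] 0.22242052041462382 ztop [0.19419721 0.20307899]
```

Emit:
servo_tool --deltas "0 2 0 -4 0 0 0; 0 0 -14 0 0 0 0; 0 0 -14 0 0 0 0; 0 0 -10 0 0 0 0; 0 0 -10 0 0 0 0; 0 0 -10 0 0 0 0; 0 0 -10 0 0 0 0; 0 0 0 0 0 0 0"

```text
time_s: 20.08
position: [0.4986, 0.2389, 0.1892]
tool_rot: [[0.971, 0.241, -0.0], [0.241, -0.971, 0.001], [-0.0, -0.001, -1.0]]
ft_force: [0.1, 0.3, -2.5]
grip_width: 0.0094
gripper_force: 59.1
```

Run:
```python
from h import *
s=env.observe();R=np.array(s["tool_rot"]);t=np.array(s["position"]);print(t,s["ft_force"])
p=env.get_image("wrist");C=cloud(p);L=(C-t)@R*1000
cv2.imwrite("pics/peg.png",np.hstack([cv2.resize(p["img"][150:300,100:300],(400,300)),cv2.resize((q:=env.get_image("scene"))["img"][90:165,290:390],(400,300),interpolation=cv2.INTER_CUBIC)])[:,:,::-1])
m=(abs(L[...,0])<9)&(L[...,1]<-8)&(L[...,1]>-70)&(C[...,2]>.183)&(C[...,2]<.21)&(p["depth"]>0)
P=L[m];print(len(P))
for a in range(-70,-5,8):
    k=(P[:,1]>=a)&(P[:,1]<a+8)
    if k.any(): print(a,np.round(np.median(P[k],0),1))
```

```text
[0.49859578 0.23891414 0.18923116] [ 0.08095873  0.28038883 -2.5122889 ]
1544
-70 [ -0.3 -66.   -4.8]
-62 [ -0.3 -57.9  -4.7]
-54 [ -0.5 -50.   -4.8]
-46 [ -0.6 -42.   -4.8]
-38 [ -0.4 -34.   -4.9]
-30 [ -0.5 -25.9  -4.9]
-22 [ -0.4 -17.8  -5. ]
-14 [  0.4 -11.   -4.9]
```

View pics/peg.png

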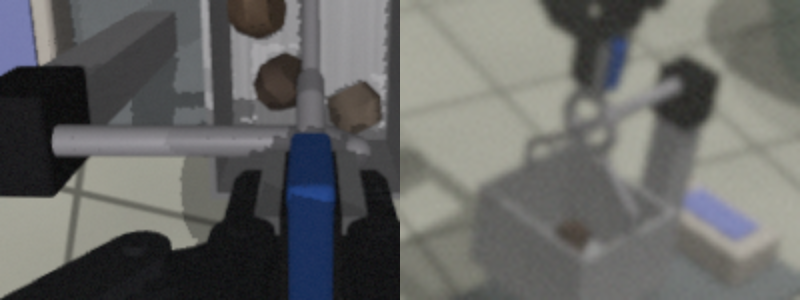

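The peg passes through the ring, and its tip shows on the near side at (355,148) with no contact force. I'll move on to the seat and lower.

Emit:
servo_tool --deltas "0 0 -6 0 0 0 0; 0 0 -6 0 0 0 0; 0 0 -6.5 0 0 0 0; 0 0 0 5 0 0 0; 0 0 0 4 0 0 0; 0 0 0 3 0 0 0; 0 0 0 2 0 0 0; 0 0 0 0 0 0 0"

```text
time_s: 20.85
position: [0.4946, 0.255, 0.1748]
tool_rot: [[0.971, 0.239, -0.001], [0.239, -0.971, -0.0], [-0.001, 0.0, -1.0]]
ft_force: [-0.5, 0.8, -3.3]
grip_width: 0.0092
gripper_force: 59.2
```

Emit:
servo_tool --deltas "0 0 0 1 0 0 0; 0 0 0 0.5 0 0 0; 0 0 0 0 0 0 0; 0 0 0 0 0 0 0"

```text
time_s: 21.18
position: [0.4948, 0.2552, 0.1744]
tool_rot: [[0.971, 0.239, 0.001], [0.239, -0.971, 0.0], [0.001, 0.0, -1.0]]
ft_force: [-2.0, -1.1, 4.1]
grip_width: 0.0093
gripper_force: 60.3
```

Emit:
servo_tool --deltas "0.15 0 0 0 0 0 0; 0.25 0 0 0 0 0 0; 0.4 0 0 0 0 0 0; 0.5 0 0 0 0 0 0; 0.5 0 0 0 0 0 0; 0.5 0 0 -10 0 0 0; 0.5 0 0 -20 0 0 0; 0.5 0 0 -30 0 0 0"

```text
time_s: 21.85
position: [0.4937, 0.255, 0.2323]
tool_rot: [[0.971, 0.239, -0.005], [0.239, -0.971, -0.001], [-0.005, 0.0, -1.0]]
ft_force: [0.1, 0.3, -0.5]
grip_width: 0.0423
gripper_force: 0.0
```

Emit:
servo_tool --deltas "0.5 0 0 -30 0 0 0; 0.5 0 0 -20 0 0 0; 0.5 0 0 0 0 0 0; 0.5 0 0 0 0 0 0; 0.5 0 0 0 0 0 0; 0.5 0 0 0 0 0 0; 0.5 0 0 0 0 0 0; 0.5 0 0 0 0 0 0"

```text
time_s: 22.52
position: [0.4945, 0.2552, 0.283]
tool_rot: [[0.971, 0.239, -0.001], [0.239, -0.971, -0.0], [-0.001, -0.0, -1.0]]
ft_force: [-1.3, 0.5, -0.0]
grip_width: 0.0424
gripper_force: 0.0
```

```bash
python3 tilt.py
cat > fin.py <<'E'
from h import *
s=env.observe();print(s["time_s"],s["position"],s["ft_force"])
for n in("wrist","scene"):
    p=env.get_image(n)
    for k,zz in dict(bucket_eye=.18,bucket_tab=.226,bucket=.055).items():
        for r in env.spot_point(k,p)[:1]:
            w=atz(p,r["uv"],zz);d=w[:2]-[.4755,.3265];print(n,k,round(r["conf"],2),np.round(w,4),"stand xy",np.round([d@[.971,.24],d@[-.24,.971]],4))
    C=cloud(p);hsv=cv2.cvtColor(p["img"],cv2.COLOR_RGB2HSV);X,Y,Z=C[...,0],C[...,1],C[...,2]
    m=(hsv[...,0]>100)&(hsv[...,0]<130)&(hsv[...,1]>120)&(Z>.19)&(Z<.27)&(p["depth"]>0)&(abs(X-.49)<.06)&(abs(Y-.25)<.06)
    print(n,"tab",m.sum(),np.round(C[m].mean(0),4),"ztop",np.percentile(C[m][:,2],[3,97]))
    br=(hsv[...,0]>3)&(hsv[...,0]<22)&(hsv[...,1]>60)&(hsv[...,2]<140)&(abs(X-.49)<.07)&(abs(Y-.25)<.07)&(Z>.04)&(Z<.1)
    print("stone px",br.sum(),cv2.connectedComponents(cv2.morphologyEx(br.astype(np.uint8),cv2.MORPH_OPEN,np.ones((3,3))))[0]-1)
E
python3 fin.py
```

```text
tilt 0.042196366893535224
50 [[0.489, -0.137, 0.152], [0.512, -0.133, 0.155], [0.527, -0.128, 0.157]] [ 0.54067409  0.3438988  -0.23282114]
22.5667 [0.49459821 0.25519432 0.28315031] [ 0.54067409  0.3438988  -0.23282114]
wrist bucket_eye 0.94 [0.4932 0.2517 0.18  ] stand xy [-0.0007 -0.0769]
wrist bucket_tab 0.76 [0.494  0.2578 0.226 ] stand xy [ 0.0014 -0.0712]
wrist bucket 0.81 [0.4891 0.2533 0.055 ] stand xy [-0.0044 -0.0743]
wrist tab 526 [0.4983 0.2565 0.24  ] ztop [0.21939824 0.24351552]
stone px 414 1
scene bucket_eye 0.88 [0.4979 0.2605 0.18  ] stand xy [ 0.0059 -0.0695]
scene bucket_tab 0.87 [0.4896 0.253  0.226 ] stand xy [-0.004  -0.0748]
scene bucket 0.6 [0.4923 0.2388 0.055 ] stand xy [-0.0047 -0.0891]
scene tab 12 [0.5044 0.2539 0.2406] ztop [0.2319204  0.24430084]
stone px 0 0
```

Emit:
servo_tool --deltas "0.5 0 0 -10 0 0 0; 0.5 0 0 0 0 0 0; 0.5 0 0 0 0 0 0; 0.5 0 0 0 0 0 0; 0.5 0 0 0 0 0 0; 0.5 0 0 0 0 0 0; 0.5 0 0 0 0 0 0; 0.5 0 0 0 0 0 0"

```text
time_s: 23.63
position: [0.4946, 0.2553, 0.2936]
tool_rot: [[0.971, 0.239, -0.0], [0.239, -0.971, -0.0], [-0.0, -0.0, -1.0]]
ft_force: [0.4, -0.5, -0.3]
grip_width: 0.0424
gripper_force: 0.0
```

Emit:
servo_tool --deltas "0.5 0 0 0 0 0 0; 0.5 0 0 0 0 0 0; 0.5 0 0 0 0 0 0; 0.5 0 0 0 0 0 0; 0.5 0 0 0 0 0 0; 0.5 0 0 0 0 0 0; 0.5 0 0 0 0 0 0; 0.5 0 0 0 0 0 0"

```text
time_s: 24.3
position: [0.4947, 0.2552, 0.2937]
tool_rot: [[0.971, 0.239, -0.0], [0.239, -0.971, 0.0], [-0.0, -0.0, -1.0]]
ft_force: [-0.3, -0.1, -0.2]
grip_width: 0.0426
gripper_force: 0.0
```

```bash
python3 fin.py | grep -E "wrist"; python3 fin.py | grep wrist; python3 -c "
from rig import env
print(env.close_job())"
```

```text
wrist bucket_eye 0.87 [0.4939 0.2524 0.18  ] stand xy [ 0.     -0.0764]
wrist bucket_tab 0.73 [0.4954 0.2559 0.226 ] stand xy [ 0.0024 -0.0733]
wrist bucket 0.85 [0.4881 0.2508 0.055 ] stand xy [-0.0059 -0.0766]
wrist tab 474 [0.4977 0.2563 0.2402] ztop [0.22133491 0.24346537]
wrist bucket_eye 0.73 [0.4938 0.2552 0.18  ] stand xy [ 0.0007 -0.0736]
wrist bucket_tab 0.79 [0.4979 0.2548 0.226 ] stand xy [ 0.0045 -0.075 ]
wrist bucket 0.87 [0.4878 0.2501 0.055 ] stand xy [-0.0064 -0.0771]
wrist tab 484 [0.4978 0.2565 0.2403] ztop [0.22061347 0.24340077]
the job is handed in; nothing more can be done
None
```

The job is handed in at about 25 s, with no verdict returned: by my last measurements the bucket hangs still on the peg and the tray is level, and all three stones were seen in it just before seating (not recounted after release).

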